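# Pass a battery cell through the dry box's two-door hatch

### The job

The washroom damp must stay out of the clear dry box, so pass the fat battery cell from the charger cradle into it through the two-door hatch: lay the cell crosswise in the open metal chamber and let go, slide the outer door fully shut, and only then raise the inner door all the way so that the cell rolls into the clear bay. Never have both doors open at once, and leave the outer door shut and the inner door raised.

Things in the scene. Friction and masses are not known exactly. Their poses are not given: they have to be found in the camera images.
- cell: Fat battery cell: plain steel cylinder, thin dark end bands, 33 mm diameter, 61 mm long, 0.14 kg, in one bay of a low white charger (a 14.5 mm slim cell is in the other, 85 mm off). Origin: its centre, x along its length (y, z roll with it). It lies on a base plate 10 mm high: centre 26.5 mm above the table. Ribs and stops (to 22 mm) stand only 21 mm or more from its middle along its length.
- hatch: Case fixed to the table, 328 (y) x 96 (x) mm, walls 105 mm high; origin on the table under the inner door, z up. Metal chamber at y -166 to -3 mm, inner door across y = 0, clear roofed bay at y +3 to +152 mm; inside x -42 to +42 mm. One floor slopes down to +y, height 32 mm - 0.158*y. The cell, its length along x, rolls down it to +y. Outer door's rails reach to x = 198 mm.
- outer_door (a joint): Steel lid over the chamber, top 111 mm above the table, sliding along the hatch's x. Value: m open, 0 shut, 0.135 stop; starts open. Shutting moves it to -x of the hatch; friction 1.5 N, stays where left. Its black handle fin, 12 mm thick (x), 40 mm long (y), stands from 111 to 149 mm above the table, centred at x = the joint value, y = -120 mm of the hatch.
- inner_door (a joint): Upright steel gate between chamber and bay, lifting straight up. Value: m raised, 0 shut (start), 0.060 upper stop. About 5.5 N lifts it and it stays where left. On top a black square post, 18 x 18 mm, from 112 to 152 mm above the table when shut, rises with it, at x = 0, y = 0 of the hatch. The cell rolls through below it once it is raised about 40 mm.
Not all that is in view belongs to the job. Several things have the shape of the cell; the one meant has the colours described above.

How it is judged:
By the outcome, as a careful person would: the job done as asked, in the order asked, and still so for the second after the job is handed in, with the robot touching nothing.
It also fails if it takes over 56 s, if anything falls off the work surface, if the arm or the gripper's body presses on something with over 40 N, if the wrist force passes 120 N, or if a joint passes its speed limit or range.

### The arm

A 6-joint arm with a two-finger parallel gripper is mounted at the origin on the work surface. World frame = base frame: x ahead of the robot, y to its left, z up, the work surface at z = 0. Lengths are in mm, angles in rad, forces in N, time in s.
With the tool pointing down it reaches from about 275 to 1000 mm from the base axis. Payload 8.4 kg.
Tool frame: the origin (TCP) lies midway between the tips of the shut fingers; the grasp point (between the pads) lies 19 mm behind it; z points along the fingers, y is the direction in which the jaws open and shut (so a half turn about z gives the same grasp; the last joint's range is limited). The gripper opens to 85 mm and grips with 20 to 120 N. Pads are 22 mm wide; open, the fingers measure 114 mm over their backs; the gripper's body (76 mm by 85 mm) begins 54 mm behind the grasp point. The pads swing forward as they close: fully open they stand 13 mm farther back than shut.
Start: joints at [-1.144, 0.353, 1.633, -0, 1.155, -0.002], TCP at [259.861, -568.419, 231.281] pointing down, gripper open.
Joint ranges: [-2.63, 2.63], [-0.92, 2.1], [0.06, 2.66], [-1.3, 4.44], [0, 2.69], [-3.02, 3.02]. Speed limits (rad/s): [2.22, 2.22, 2.79, 3.14, 3.14, 3.14].

### API

Orientations are given as [roll, pitch, yaw] about the fixed x, y, z axes, in that order (R = Rz(yaw) Ry(pitch) Rx(roll)).
In Python, from rig import r gives the robot as it stands.
- The arm moves only by the tool play_rows, never from a script. Its argument "moves" is a list of rows, each a list of 3 entries, a list of its own where there are three numbers: the turn, a rotation vector about the tool's x, y, z in degrees, then the shift along the tool's x, y, z in mm, then the opening, from 0 (shut) to 1 (fully open). A call has 1 to 20 rows; each row is the pose to reach, as a shift and turn from the pose measured when the call began, along the tool's axes at that moment; what a row does not reach only later rows make up. A row lasts 1/10 s, in which the tool goes at most 50 mm and 8.59 degrees, less where a joint would pass 70% of its speed; a pose out of reach is approached as far as the arm can. A call with a gripper value outside its range is refused whole. The fingers move at their own pace and stop on an object; "newtons" is the grip in N (left out, the last holds). Time passes only in rows, so rows that repeat a pose let the fingers close. It gives the time, the measured TCP pose, the force and the opening at its end, in the units of the state.
- r.sense(): the state, without advancing time (a new reading comes with each control period).
- r.grab_frame(name): name is "scene" or "top" or "wrist"; returns a dict with "color" (400x640x3 uint8, red, green, blue), "K" (3x3 intrinsics, pixels), "rvec" (rotation vector, rad) and "tvec" (3), from world to camera coordinates, as OpenCV has them; the wrist camera has in their place "T_tool_cam" (4x4, takes a point from camera to tool coordinates, whose origin is the TCP and whose axes are the flange's). Camera axes: x right, y down, z forward; pixel columns grow to the right and rows downward; lengths in mm; the calibration is good to about 2 mm. A picture is of the moment at which its call begins: read the wrist's pose just before it. There is no depth.
- r.sign_off(): hands the job in, once; it reports no verdict.
Trained networks look in a picture, given as the dict that the camera call returned (one of the last four; its "shot" number tells which), for a name from the list of things; names that differ only in an ending like _2 or _b are one class to them, and where a whole thing is asked for, a point or a joint stands for the part that bears it (a point fixed in the world has none). Each returns a list of dicts, best first, with "conf" (0 to 1); they miss things now and then, are a little off and sometimes report something else, mostly with a low value. They report only what shows in the picture. A call takes as long as a camera call. They do not tell look-alikes from the thing itself.
- r.silhouettes(picture, name): "mask" (400x640 bool, what is visible of it) and "location" ([column, row] in pixels, amid what is visible of it).
The state is a dict: "clock": time; "qpos": joint angles; "qvel": joint speeds; "joint_efforts": joint torques, N m; "eef_pos": TCP position; "tcp_rot": TCP orientation; "contact_force": force on the tool from outside, world axes, zero at the start; "wrist_torque": the same for the moment, N m; "opening": opening from 0.0 (shut) to 1.0 (fully open).
Only numpy, scipy, OpenCV 4.12 (cv2) and the standard library are available. Lean on these libraries where they do the work, as an engineer would, in place of code of your own. Each camera call takes 0.05 s, during which the arm holds its last target.

## Working session

There is one attempt and no reset: what is moved stays moved. The work goes in short steps, Python scripts to look and compute and a tool call to move; the robot and the scene stay as the last step left them, time stands still between calls to the robot, and variables do not carry over. Pictures are saved under pics/ and viewed, and the job is handed in when it is done.

Besides the shell and the picture viewer there is one more tool, called after "Emit:" as name(argument=value, ...) on one line, values as JSON. play_rows: Moves the arm, as the interface text tells. Its arguments: {"type":"object","properties":{"moves":{"type":"array"},"newtons":{"type":"number"}},"required":["moves"]}

```bash
ls; mkdir -p pics; python3 - <<'E'
from rig import r
import cv2
s=r.sense(); print(s)
for n in ["scene","top"]:
    f=r.grab_frame(n); cv2.imwrite(f"pics/{n}0.png",f["color"][:,:,::-1])
    print(n,f["K"],f["rvec"],f["tvec"])
    for k in ["cell","hatch","outer_door","inner_door"]:
        try:
            for d in r.silhouettes(f,k): print(k,d["conf"],d["location"],d["mask"].sum())
        except Exception as e: print(k,e)
E
```

```text
pics
{'clock': 0.0, 'qpos': array([-1.14442325e+00,  3.53670818e-01,  1.63412815e+00,  3.38808470e-06,
        1.15520737e+00, -2.40410702e-03]), 'qvel': array([-0.00030407, -0.0014762 , -0.00019355,  0.00106137, -0.00061967,
        0.00134012]), 'joint_efforts': array([-4.02767517e-03, -6.05258131e+01, -3.42063332e+01, -3.42245412e-04,
        9.47844033e-03,  1.90017209e-05]), 'eef_pos': array([ 259.65090075, -567.98847692,  230.5500866 ]), 'tcp_rot': array([-3.14017898e+00, -6.49638467e-06,  4.28775806e-01]), 'contact_force': array([ 0.29782095, -0.00404742, -0.42916706]), 'wrist_torque': array([-0.02141215,  0.01030702,  0.03056827]), 'opening': 1.0052686759941298}
scene [[381.16412792   0.         315.85323008]
 [  0.         381.16412792 202.71632209]
 [  0.           0.           1.        ]] [ 0.7851246   2.52771281 -1.15595301] [464.45325949 -51.88350394 991.10222856]
cell 0.79 [226.7, 165.0] 262
cell 0.79 [299.3, 160.9] 287
cell 0.6 [252.8, 184.4] 338
hatch 0.69 [303.0, 299.3] 5798
hatch 0.65 [369.2, 311.3] 21742
outer_door 0.57 [303.5, 299.5] 5760
inner_door 0.97 [389.4, 281.7] 540
top [[407.86098032   0.         315.24488583]
 [  0.         407.86098032 200.63191411]
 [  0.           0.           1.        ]] [ 2.17351367 -2.15730358  0.11866261] [-141.36966265  454.56507046  878.5147323 ]
cell 0.91 [394.9, 164.4] 408
cell 0.84 [454.0, 161.9] 429
cell 0.75 [410.2, 230.6] 433
cell 0.64 [201.0, 162.3] 14148
hatch 0.74 [200.4, 161.9] 14338
outer_door 0.61 [214.5, 103.5] 3516
inner_door 0.81 [182.1, 164.6] 557
```

View pics/scene0.png

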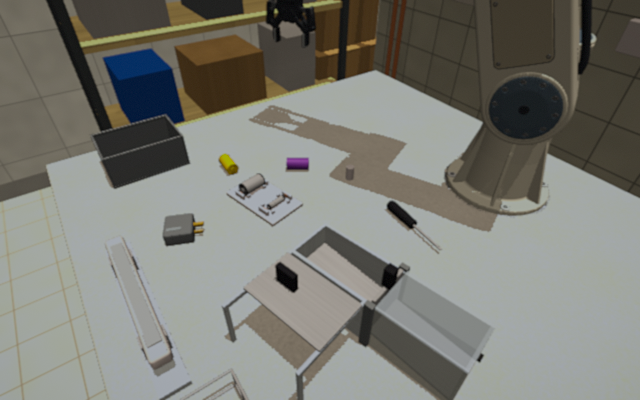

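View pics/top0.png

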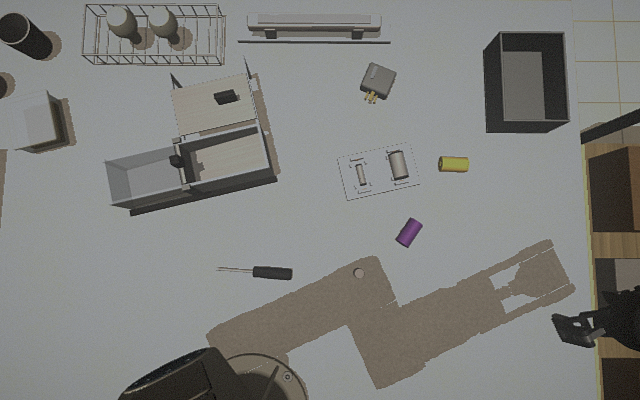

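```bash
python3 - <<'E'
import cv2
a=cv2.imread("pics/top0.png")[120:270,340:500]; cv2.imwrite("pics/topcrop.png",cv2.resize(a,None,fx=5,fy=4*1.0,interpolation=2)[:600])
a=cv2.imread("pics/top0.png")[60:210,120:300]; cv2.imwrite("pics/topcropH.png",cv2.resize(a,None,fx=4,fy=4,interpolation=2)[:600])
E
```

```text
(no output)
```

View pics/topcrop.png

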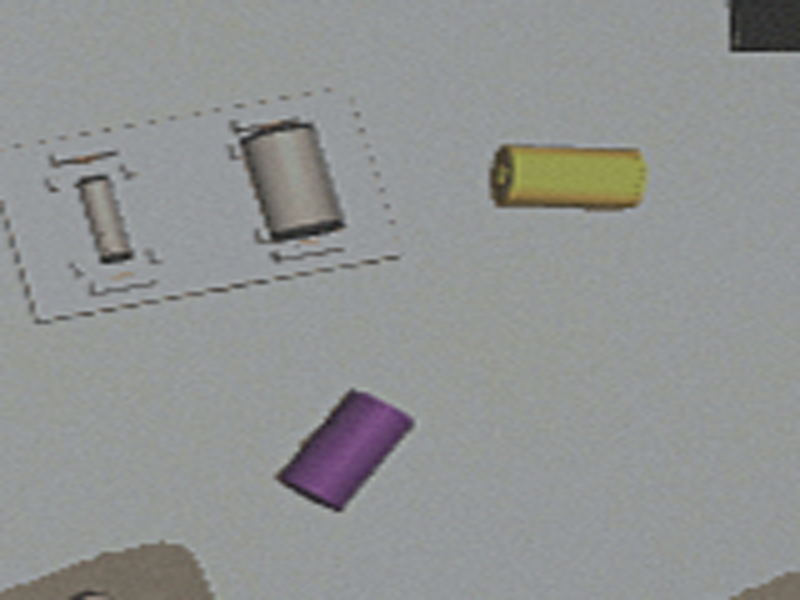

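View pics/topcropH.png

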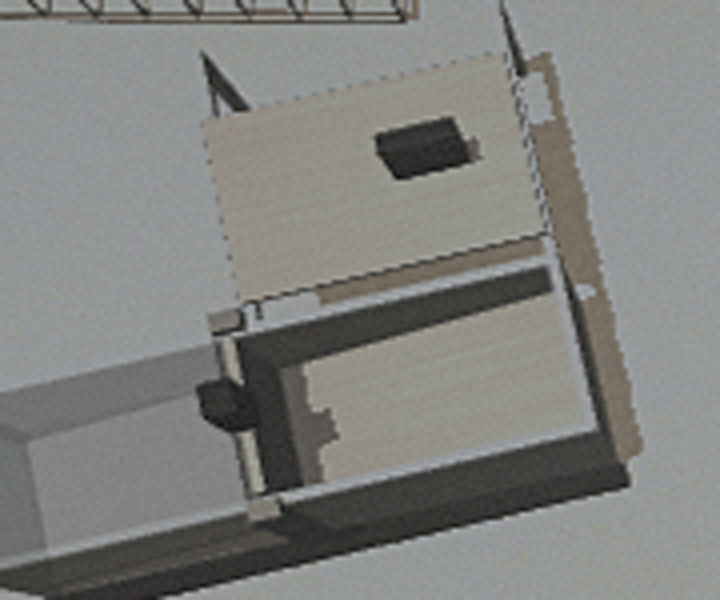

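The cell-shaped things in the top picture are steel with dark bands in the charger (399,165), yellow (454,162) and purple (409,231). A slim cell is also in the charger (361,174). The steel one at (399,165) fits: it is fat, plain steel, has thin dark end bands and sits in a charger bay. The enlarged crop confirms it.

Next I'll measure the poses.

```bash
cat > h.py <<'E'
import numpy as np, cv2
from rig import r
def cam(f):
    R=cv2.Rodrigues(np.array(f["rvec"],float))[0]; return np.array(f["K"]),R,np.array(f["tvec"],float)
def back(f,px,z):
    K,R,t=cam(f); px=np.atleast_2d(px); d=np.linalg.inv(K)@np.c_[px,np.ones(len(px))].T
    d=R.T@d; C=-R.T@t; s=(z-C[2])/d[2]; return (C[:,None]+d*s).T
def proj(f,P):
    return cv2.projectPoints(np.array(P,float).reshape(-1,1,3),np.array(f["rvec"],float),np.array(f["tvec"],float),np.array(f["K"]),None)[0].reshape(-1,2)
E
python3 - <<'E'
from h import *
for n in ["top","scene"]:
    f=r.grab_frame(n); K,R,t=cam(f); print(n,"campos",-R.T@t)
    import pickle; pickle.dump(f,open(f"{n}.pkl","wb"))
    for d in r.silhouettes(f,"cell"):
        m=d["mask"]; 
        if m.sum()>2000: continue
        c=f["color"][m].mean(0)
        ys,xs=np.nonzero(m); 
        rect=cv2.minAreaRect(np.c_[xs,ys].astype(np.float32)); box=cv2.boxPoints(rect)
        print(d["conf"],d["location"],c.round(),"rect",rect,back(f,[rect[0]],30)[0].round(1)); 
        B=back(f,box,30); print(B.round(1)[:,:2].tolist())
    for d in r.silhouettes(f,"inner_door"): print("inner",d["location"])
    im=f["color"][:,:,::-1]
    if n=="top":
        a=im[70:130,160:280]; cv2.imwrite("pics/fin.png",cv2.resize(a,None,fx=6,fy=6,interpolation=2))
        a=im[140:200,160:290]; cv2.imwrite("pics/post.png",cv2.resize(a,None,fx=6,fy=6,interpolation=2))
    else:
        a=im[220:400,220:500]; cv2.imwrite("pics/sc.png",cv2.resize(a,None,fx=2.8,fy=2.8,interpolation=2))
E
```

```text
top campos [ 357.19918825 -138.02638917  922.90864958]
0.92 [397.4, 163.7] [124. 121. 114.] rect ((397.85296630859375, 164.41175842285156), (26.92145538330078, 15.037208557128906), 75.96376037597656) [ 537.5 -321.1   30. ]
[[562.8, -297.9], [571.3, -330.6], [512.3, -344.2], [503.9, -311.7]]
0.91 [455.2, 160.8] [136. 131.  73.] rect ((454.0, 164.0), (14.0, 30.0), 90.0) [ 539.4 -446.    30. ]
[[555.0, -413.1], [555.5, -480.0], [523.8, -478.9], [523.3, -412.3]]
0.79 [409.7, 230.7] [ 94.  67. 101.] rect ((408.96148681640625, 231.80767822265625), (15.808956146240234, 29.121761322021484), 33.6900634765625) [ 388.1 -343.2   30. ]
[[371.0, -310.9], [424.2, -347.1], [405.2, -375.6], [352.3, -339.3]]
inner [184.0, 165.9]
scene campos [830.78645793 379.62155148 605.28810881]
0.77 [254.9, 183.2] [111. 107. 102.] rect ((251.49998474121094, 183.49998474121094), (13.035454750061035, 26.9029598236084), 56.3099365234375) [ 538.1 -316.1   30. ]
[[571.6, -329.2], [497.3, -353.2], [504.2, -302.9], [575.7, -282.0]]
0.73 [296.0, 162.4] [ 98.  53. 110.] rect ((296.5, 163.0), (12.0, 21.0), 90.0) [ 399.9 -328.    30. ]
[[408.1, -367.6], [361.5, -335.9], [392.0, -290.1], [436.7, -320.5]]
0.7 [229.1, 162.4] [137. 126.  10.] rect ((227.50001525878906, 163.5), (21.21320343017578, 11.31370735168457), 45.0) [ 550.6 -427.7   30. ]
[[568.9, -459.7], [535.3, -483.3], [532.7, -396.5], [564.6, -376.3]]
inner [388.6, 281.5]
```

View pics/fin.png

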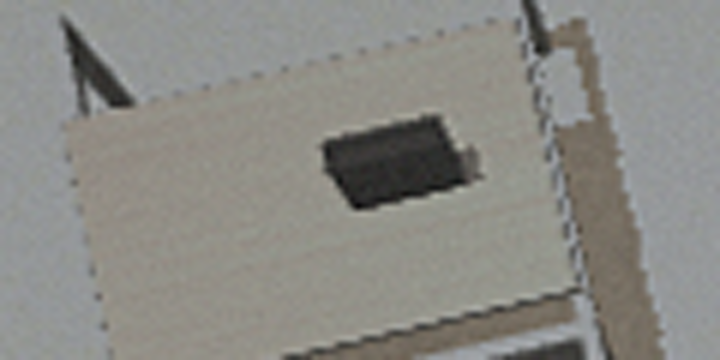

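View pics/post.png

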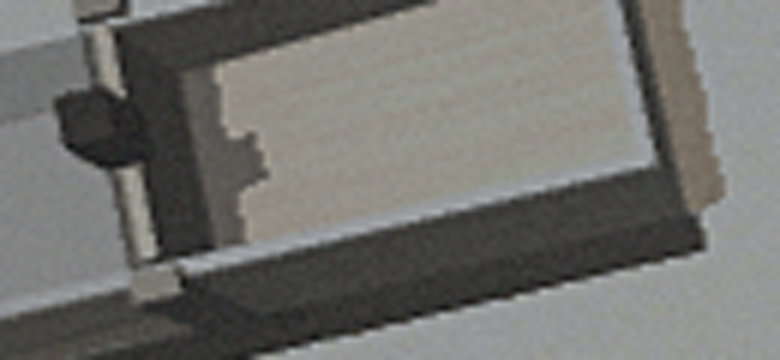

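View pics/sc.png

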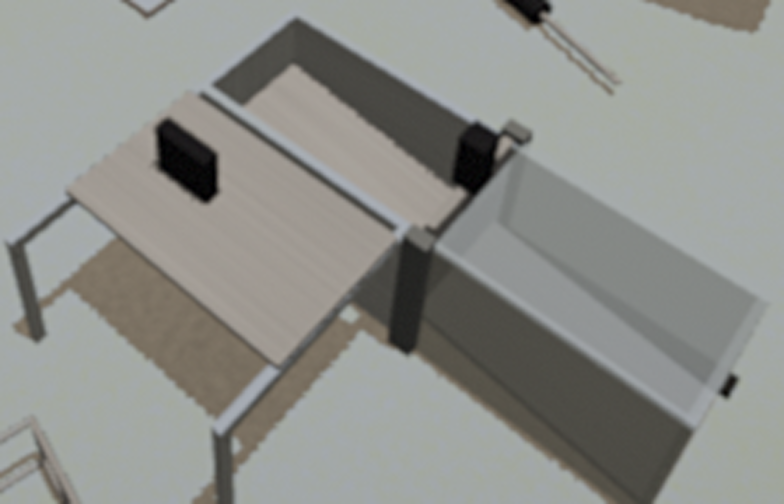

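```bash
cat > fit.py <<'E'
from h import *
import pickle
from scipy.optimize import least_squares
F={n:pickle.load(open(n+".pkl","rb")) for n in("top","scene")}
fin=lambda u,v:(160+u/6,70+v/6); po=lambda u,v:(160+u/6,140+v/6); sc=lambda u,v:(220+u/2.8,220+v/2.8)
D=[("top",(141,-100,149),fin(322,145)),("top",(141,-140,149),fin(440,115)),("top",(129,-100,111),fin(355,210)),
("top",(129,-140,111),fin(468,182)),("top",(-48,-172,0),po(705,247)),("top",(-48,-172,105),po(658,165)),
("scene",(-48,-172,105),sc(297,17)),("scene",(-48,157,105),sc(765,303)),("scene",(48,157,105),sc(690,430)),
("scene",(141,-100,149),sc(208,157)),("scene",(141,-140,149),sc(158,125)),("scene",(0,0,152),sc(478,133)),("top",(-9,-9,112),po(145,160)),]
def T(p,P):
    c,s=np.cos(p[2]),np.sin(p[2]); P=np.array(P,float); 
    return np.stack([p[0]+c*P[...,0]-s*P[...,1],p[1]+s*P[...,0]+c*P[...,1],P[...,2]],-1)
def res(p): return np.concatenate([proj(F[n],T(p,P))[0]-px for n,P,px in D])
o=least_squares(res,[530,120,0.2],loss="soft_l1")
print(o.x); print(res(o.x).reshape(-1,2).round(1))
np.save("hatch.npy",o.x)
def box(x0,x1,y0,y1,z0,z1): return [(x,y,z) for x in(x0,x1) for y in(y0,y1) for z in(z0,z1)]
E8=[(0,1),(2,3),(4,5),(6,7),(0,2),(1,3),(4,6),(5,7),(0,4),(1,5),(2,6),(3,7)]
for n,(u0,v0,u1,v1) in {"top":(100,50,300,220),"scene":(210,200,510,400)}.items():
    im=cv2.resize(F[n]["color"][v0:v1,u0:u1,::-1],None,fx=2.6,fy=2.6,interpolation=2); im=np.ascontiguousarray(im)
    for b,c in[((-48,48,-172,157,0,105),(0,255,0)),((129,141,-140,-100,111,149),(0,0,255)),((-9,9,-9,9,112,152),(255,0,255))]:
        q=(proj(F[n],T(o.x,box(*b)))-(u0,v0)+.5)*2.6
        for i,j in E8: cv2.line(im,tuple(map(int,q[i])),tuple(map(int,q[j])),c,1)
    cv2.imwrite(f"pics/ov_{n}.png",im)
E
python3 fit.py
```

```text
[5.10536011e+02 1.37433513e+02 1.73913177e-01]
[[  0.2  -7.7]
 [  0.6  -6. ]
 [  0.   -5.9]
 [  0.4  -4.3]
 [ -4.9   4.1]
 [ -2.4  10.2]
 [  8.7  -8.7]
 [  5.7  -1. ]
 [ -0.5  -0.7]
 [-10.3   4. ]
 [ -9.5   0.4]
 [  5.5  -3. ]
 [ -0.2   4.8]]
```

View pics/ov_top.png

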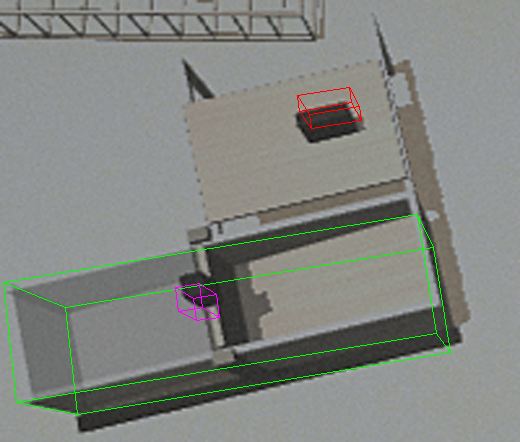

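View pics/ov_scene.png

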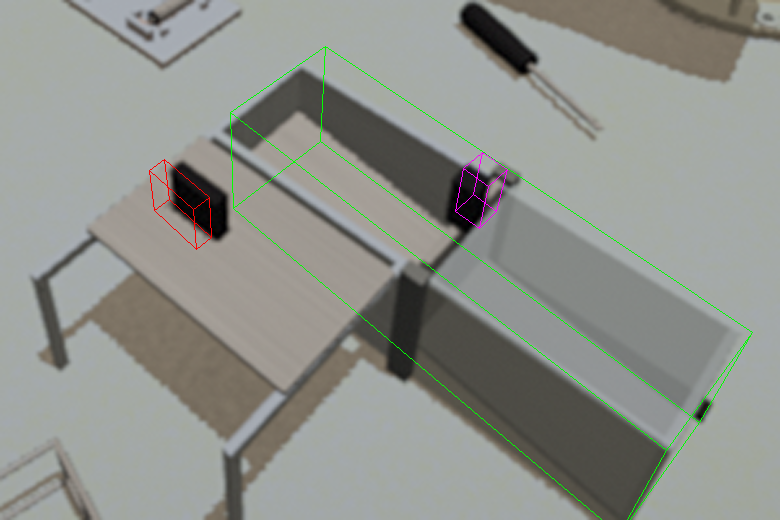

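The overlay doesn't fit: the residuals reach about 10 px and the yaw is visibly off. I'll fit each camera separately to find the bad correspondences.

```bash
cat > fit2.py <<'E'
exec(open("fit.py").read().split("o=least")[0])
D0=D
for nm in("top","scene"):
    D=[d for d in D0 if d[0]==nm]
    for x0 in([530,120,0.2],[520,120,.3]):
        o=least_squares(res,x0); print(nm,o.x,o.cost)
    print(np.c_[[d[1] for d in D],res(o.x).reshape(-1,2).round(1)])
# single-point backprojections
for n,P,px in D0: print(n,P,back(F[n],[px],P[2])[0].round(1))
print(proj(F["top"],[(0,0,0)]),proj(F["scene"],[(0,0,0)]))
E
python3 fit2.py
```

```text
top [5.03445493e+02 1.30918175e+02 2.28228903e-01] 134.80078966088402
top [5.03445441e+02 1.30918126e+02 2.28229431e-01] 134.8007896617706
[[ 141.  -100.   149.    -0.9   -6.1]
 [ 141.  -140.   149.    -0.7   -5.4]
 [ 129.  -100.   111.    -0.7   -4.4]
 [ 129.  -140.   111.    -0.5   -3.8]
 [ -48.  -172.     0.    -1.7    3. ]
 [ -48.  -172.   105.     1.2    8.9]
 [  -9.    -9.   112.     3.1    8. ]]
scene [5.10098050e+02 1.37613633e+02 1.82059399e-01] 216.2678286502708
scene [5.10098043e+02 1.37613627e+02 1.82059726e-01] 216.26782865007766
[[ -48.  -172.   105.     8.3   -8.5]
 [ -48.   157.   105.     6.1   -1.8]
 [  48.   157.   105.     0.6   -1.3]
 [ 141.  -100.   149.    -9.9    4.7]
 [ 141.  -140.   149.    -9.3    1.2]
 [   0.     0.   152.     5.8   -3. ]]
top (141, -100, 149) [650.9  63.2 149. ]
top (141, -140, 149) [661.4  24.8 149. ]
top (129, -100, 111) [642.4  60.9 111. ]
top (129, -140, 111) [652.6  22.5 111. ]
top (-48, -172, 0) [502.5 -51.3   0. ]
top (-48, -172, 105) [514.  -44.7 105. ]
scene (-48, -172, 105) [520.9 -30.4 105. ]
scene (-48, 157, 105) [444.3 280.  105. ]
scene (48, 157, 105) [530.9 301.4 105. ]
scene (141, -100, 149) [650.2  65.7 149. ]
scene (141, -140, 149) [661.2  31.5 149. ]
scene (0, 0, 152) [521.5 136.9 152. ]
top (-9, -9, 112) [513.  127.1 112. ]
[[249.61232774 411.66918923]] [[494.47549175 182.76264834]]
```

Both cameras agree on where the fin is, but it isn't 135 mm out. I'll free the door value in the fit.

```bash
cat > fit3.py <<'E'
src=open("fit.py").read().split("o=least")
exec(src[0])
def sh(p,P):
    P=np.array(P,float)
    if P[0]>100: P[0]+=p[3]-135
    return T(p,P)
def res(p): return np.concatenate([proj(F[n],sh(p,P))[0]-px for n,P,px in D])
o=least_squares(res,[510,130,0.24,110],loss="soft_l1")
print(o.x); print(res(o.x).reshape(-1,2).round(1))
q=o.x[3]
s2=src[1].split("np.save")[1]; exec(("np.save"+s2).replace("(129,141,","(q-6,q+6,").replace("ov_","ov3_"))
E
python3 fit3.py
```

```text
[5.21085444e+02 1.36960392e+02 2.27899675e-01 1.05076754e+02]
[[-0.7 -0.5]
 [-0.4  0.2]
 [-0.5  1. ]
 [-0.3  1.6]
 [-4.2 -4.6]
 [-1.6  0.4]
 [-0.1 -5. ]
 [ 1.7 -2.4]
 [-1.1  0.2]
 [-1.3  0. ]
 [-1.7 -2.5]
 [ 0.2 -0.1]
 [ 0.5 -0.6]]Traceback (most recent call last):
  File "fit3.py", line 11, in <module>
    s2=src[1].split("np.save")[1]; exec(("np.save"+s2).replace("(129,141,","(q-6,q+6,").replace("ov_","ov3_"))
                                   ~~~~^^^^^^^^^^^^^^^^^^^^^^^^^^^^^^^^^^^^^^^^^^^^^^^^^^^^^^^^^^^^^^^^^^^^^^^
  File "<string>", line 7, in <module>
  File "<string>", line 11, in T
ValueError: setting an array element with a sequence. The requested array has an inhomogeneous shape after 2 dimensions. The detected shape was (8, 3) + inhomogeneous part.
```

View pics/ov3_top.png

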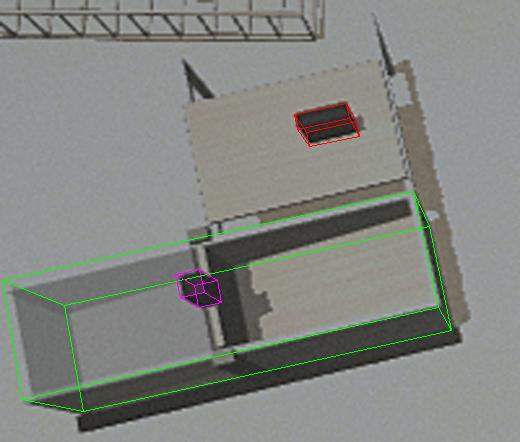

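```bash
sed -i 's/^q=o/Q=o/; s/(q-6,q+6,/(Q-6,Q+6,/' fit3.py
sed -i 's/^def sh/D=[d for d in D if d[1]!=(-48,-172,0)]\ndef sh/' fit3.py; python3 fit3.py
```

```text
[5.21493854e+02 1.37189251e+02 2.29816648e-01 1.04371723e+02]
[[-0.9 -0.4]
 [-0.6  0.3]
 [-0.7  1.1]
 [-0.4  1.6]
 [-1.7  0. ]
 [-0.4 -4.7]
 [ 1.7 -2.3]
 [-1.   0.4]
 [-1.1  0.1]
 [-1.6 -2.4]
 [ 0.1  0.1]
 [ 0.4 -0.9]]
```

View pics/ov3_scene.png

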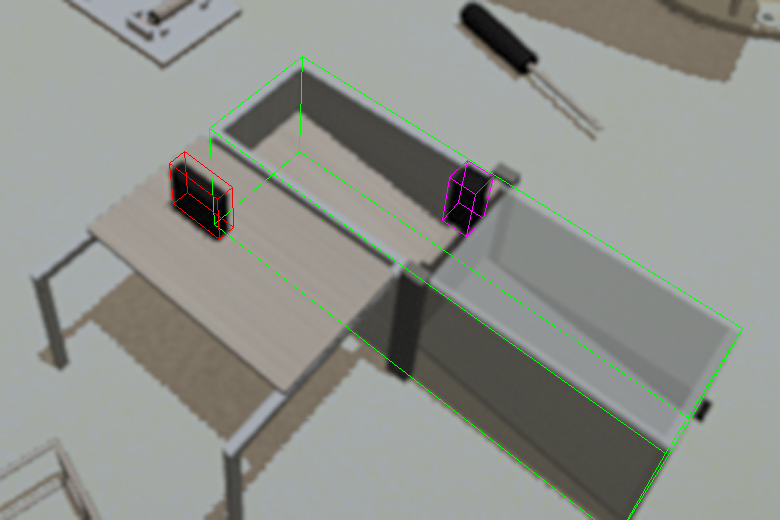

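View pics/ov3_top.png

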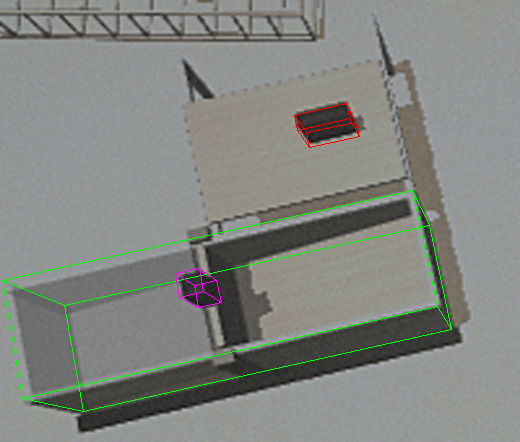

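The free-door fit is good to about 1 px on most points. That gives hatch ≈ (521,137) with yaw 0.23, the outer door about 105 mm open, and the cell ≈ (538,-319) with yaw ≈ 0.23. Next I'll move above the cell and refine with the wrist camera.

```bash
cat >> h.py <<'E'
from scipy.spatial.transform import Rotation as Ro
def go(x,y,z,yaw):
    s=r.sense(); R=Ro.from_euler("xyz",s["tcp_rot"]); Rt=Ro.from_euler("xyz",[np.pi,0,yaw])
    print("pose",s["eef_pos"].round(1),s["tcp_rot"].round(3),"F",s["contact_force"].round(1),"op",round(s["opening"],3),"t",round(s["clock"],2))
    print("turn",np.degrees((R.inv()*Rt).as_rotvec()).round(2),"shift",R.inv().apply(np.array([x,y,z])-s["eef_pos"]).round(1))
H=None
def hw(x,y):
    p=np.load("hatch.npy"); c,s=np.cos(p[2]),np.sin(p[2]); return p[0]+c*x-s*y,p[1]+s*x+c*y
E
python3 - <<'E'
from h import *
go(538,-319,160,.23)
E
```

```text
pose [ 259.8 -568.4  231.3] [ 3.142 -0.     0.429] F [-0.  -0.9 -0.5] op 0.995 t 0.8
turn [ 0.   -0.   11.39] shift [ 356.7 -111.2   71.3]
```

Emit:
play_rows(moves=[[[0, 0, 4], [120, -37, 24], 1], [[0, 0, 8], [240, -74, 48], 1], [[0, 0, 11.4], [357, -111, 71], 1], [[0, 0, 11.4], [357, -111, 71], 1], [[0, 0, 11.4], [357, -111, 71], 1], [[0, 0, 11.4], [357, -111, 71], 1], [[0, 0, 11.4], [357, -111, 71], 1], [[0, 0, 11.4], [357, -111, 71], 1], [[0, 0, 11.4], [357, -111, 71], 1], [[0, 0, 11.4], [357, -111, 71], 1], [[0, 0, 11.4], [357, -111, 71], 1]])

```text
clock: 1.9
eef_pos: [537.8, -319.8, 160.5]
tcp_rot: [3.141, 0.0, 0.229]
contact_force: [-0.1, -0.5, -0.0]
opening: 0.997
```

```bash
cat > wr.py <<'E'
from h import *
import sys
def wrist(name,z,things):
    s=r.sense(); f=r.grab_frame("wrist"); T=np.array(f["T_tool_cam"]); R=Ro.from_euler("xyz",s["tcp_rot"]).as_matrix()
    cv2.imwrite(f"pics/{name}.png",f["color"][:,:,::-1]); Ki=np.linalg.inv(f["K"])
    def bk(px,z):
        px=np.atleast_2d(px); d=R@T[:3,:3]@Ki@np.c_[px,np.ones(len(px))].T; C=s["eef_pos"]+R@T[:3,3]
        return (C[:,None]+d*((z-C[2])/d[2])).T
    for k in things:
        for d in r.silhouettes(f,k):
            m=d["mask"]; ys,xs=np.nonzero(m); rc=cv2.minAreaRect(np.c_[xs,ys].astype(np.float32))
            B=bk(cv2.boxPoints(rc),z)[:,:2]; e=[B[1]-B[0],B[2]-B[1]]; e=max(e,key=np.linalg.norm)
            print(k,d["conf"],d["location"],m.sum(),"c",bk([rc[0]],z)[0].round(1),"len",[np.linalg.norm(B[1]-B[0]).round(1),np.linalg.norm(B[2]-B[1]).round(1)],"ang",np.arctan2(e[1],e[0]).round(3))
    return s,f,bk
E
python3 - <<'E'
from wr import *
s,f,bk=wrist("w1",26.5,["cell"]); print(s["eef_pos"],s["tcp_rot"],s["opening"],f["T_tool_cam"])
E
```

```text
cell 0.89 [449.0, 209.4] 2422 c [ 543.2 -442.8   26.5] len [np.float64(33.4), np.float64(71.9)] ang -1.597
cell 0.75 [308.6, 317.2] 1895 c [ 392.5 -341.4   26.5] len [np.float64(72.2), np.float64(37.4)] ang -0.595
cell 0.62 [321.0, 185.1] 2445 c [ 533.4 -320.4   26.5] len [np.float64(32.5), np.float64(69.0)] ang -2.895
[ 537.76160216 -319.81996045  160.50799919] [3.14125291e+00 1.83630258e-04 2.29273807e-01] 0.9969656611800032 [[-9.35203650e-04 -9.57082266e-01 -2.89814876e-01  7.26660817e+01]
 [ 9.99999328e-01 -6.96378563e-04 -9.27183076e-04 -1.11235671e+00]
 [ 6.85569612e-04 -2.89815548e-01  9.57082273e-01 -1.42921297e+02]
 [ 0.00000000e+00  0.00000000e+00  0.00000000e+00  1.00000000e+00]]
```

View pics/w1.png

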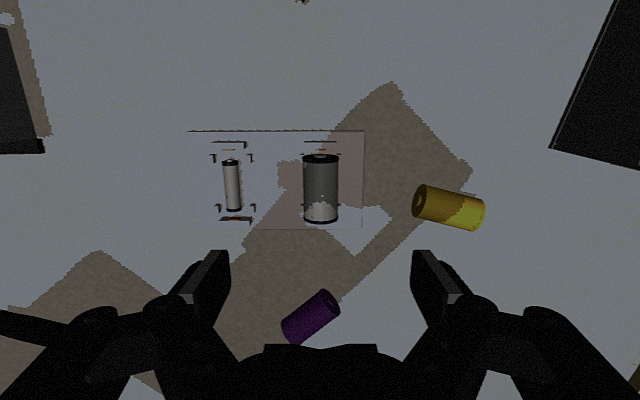

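The wrist picture shows the steel, dark-banded cell at (321,187), upright in the image and so along tool x. The slim cell is at (232,187), yellow at (449,208) and purple at (310,317). Before descending I'll check the along-length centre.

```bash
python3 - <<'E'
from wr import *
s,f,bk=wrist("w2",26.5,[])
a=f["color"][140:240,280:365,::-1]; cv2.imwrite("pics/w2c.png",cv2.resize(a,None,fx=6,fy=6,interpolation=2))
for px,z in(((321,222),43),((321,155),10),((321,160),26.5),((321,163),43)): print(px,z,(Ro.from_euler("xyz",s["tcp_rot"]).inv().apply(bk([px],z)[0]-s["eef_pos"])).round(1))
go(538,-319,12,.23)
E
```

```text
(321, 222) 43 [-30.5  -0.5 117.7]
(321, 155) 10 [ 25.3  -0.4 150.7]
(321, 160) 26.5 [ 23.4  -0.4 134.2]
(321, 163) 43 [ 23.7  -0.5 117.7]
pose [ 537.7 -320.1  160.7] [ 3.141 -0.     0.228] F [-0.2  0.3 -0.4] op 0.997 t 2.05
turn [ 0.02 -0.01 -0.1 ] shift [  0.5  -1.1 148.7]
```

View pics/w2c.png

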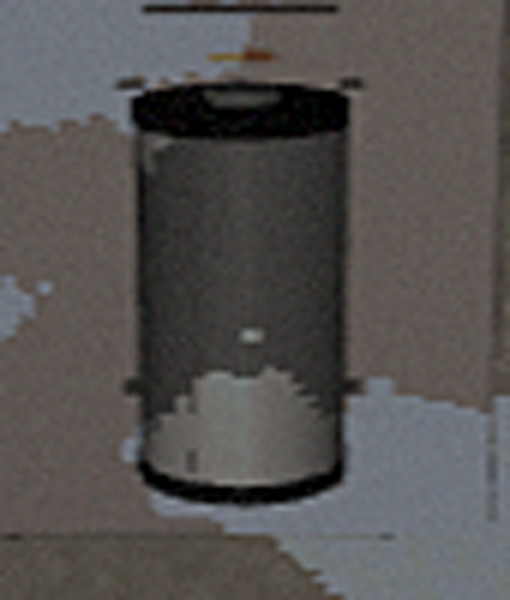

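The enlarged crop confirms plain steel with dark end bands, centred about 3 mm towards −x of the tool. Now I'll descend and grip.

Emit:
play_rows(moves=[[[0, 0, 0], [-3, -0.5, 50], 1], [[0, 0, 0], [-3, -0.5, 100], 1], [[0, 0, 0], [-3, -0.5, 135], 1], [[0, 0, 0], [-3, -0.5, 149], 1], [[0, 0, 0], [-3, -0.5, 149], 1], [[0, 0, 0], [-3, -0.5, 149], 1], [[0, 0, 0], [-3, -0.5, 149], 0], [[0, 0, 0], [-3, -0.5, 149], 0], [[0, 0, 0], [-3, -0.5, 149], 0], [[0, 0, 0], [-3, -0.5, 149], 0], [[0, 0, 0], [-3, -0.5, 149], 0], [[0, 0, 0], [-3, -0.5, 149], 0], [[0, 0, 0], [-3, -0.5, 149], 0], [[0, 0, 0], [-3, -0.5, 149], 0]], newtons=40)

```text
clock: 3.45
eef_pos: [535.2, -320.6, 12.7]
tcp_rot: [3.14, -0.001, 0.228]
contact_force: [-1.1, 1.3, 7.4]
opening: 0.373
```

Emit:
play_rows(moves=[[[0, 0, 0], [0, 0, -40], 0], [[0, 0, 0], [0, 0, -85], 0], [[0, 0, 0], [0, 0, -135], 0], [[0, 0, 0], [0, 0, -185], 0], [[0, 0, 0], [0, 0, -208], 0], [[0, 0, 0], [0, 0, -208], 0], [[0, 0, 0], [0, 0, -208], 0]])

```text
clock: 4.15
eef_pos: [534.6, -320.1, 220.5]
tcp_rot: [3.14, -0.001, 0.228]
contact_force: [-1.1, 0.7, -1.5]
opening: 0.368
```

```bash
python3 - <<'E'
from wr import *
s,f,bk=wrist("w3",26.5,[])
x,y=hw(0,-75); print(x,y); go(x,y,220,.23)
E
```

```text
538.5787791490199 64.16113731804323
pose [ 534.1 -319.8  219.3] [-3.141  0.     0.228] F [ 0.4 -0.2 -1.4] op 0.374 t 4.2
turn [-0.01  0.03 -0.09] shift [  91.3 -373.    -0.6]
```

View pics/w3.png

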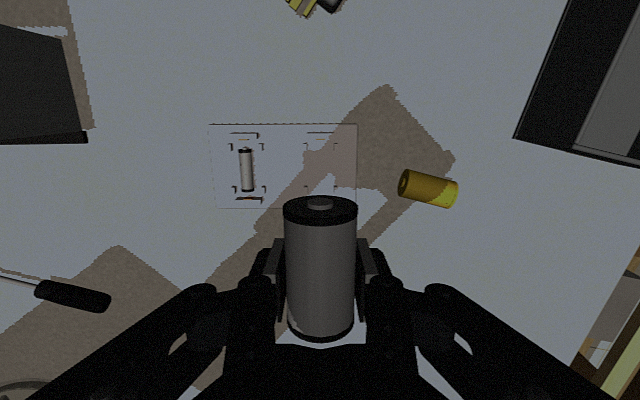

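The cell is held between the pads at (320,265), and its bay is empty. Now I'll carry it over the chamber.

Emit:
play_rows(moves=[[[0, 0, 0], [10, -40, 0], 0], [[0, 0, 0], [22, -88, 0], 0], [[0, 0, 0], [34, -136, 0], 0], [[0, 0, 0], [45, -184, 0], 0], [[0, 0, 0], [57, -232, 0], 0], [[0, 0, 0], [68, -280, 0], 0], [[0, 0, 0], [80, -325, 0], 0], [[0, 0, 0], [88, -358, 0], 0], [[0, 0, 0], [91, -373, 0], 0], [[0, 0, 0], [91, -373, 0], 0], [[0, 0, 0], [91, -373, 0], 0], [[0, 0, 0], [91, -373, 0], 0]])

```text
clock: 5.4
eef_pos: [538.0, 62.8, 218.8]
tcp_rot: [-3.142, 0.002, 0.227]
contact_force: [-0.5, -0.1, -0.9]
opening: 0.371
```

```bash
python3 - <<'E'
from wr import *
s,f,bk=wrist("w4",26.5,[])
x,y=hw(0,-75); print(x,y); go(x,y,220,.23)
# overlay model
T=np.array(f["T_tool_cam"]); R=Ro.from_euler("xyz",s["tcp_rot"]).as_matrix()
p=np.load("hatch.npy")
def pj(P):
    P=np.array(P,float); w=np.c_[np.array([hw(*q[:2]) for q in P]),P[:,2]]
    c=((w-s["eef_pos"])@R-T[:3,3])@T[:3,:3]; u=c@np.array(f["K"]).T; return u[:,:2]/u[:,2:]
im=np.ascontiguousarray(f["color"][:,:,::-1])
def ln(P,c): 
    q=pj(P).astype(int); cv2.polylines(im,[q.reshape(-1,1,2)],True,c,1)
ln([(-42,-166,105),(42,-166,105),(42,-3,105),(-42,-3,105)],(0,255,0))
ln([(-42,-166,58.2),(42,-166,58.2),(42,-3,32.5),(-42,-3,32.5)],(255,255,0))
ln([(-9,-9,152),(9,-9,152),(9,9,152),(-9,9,152)],(255,0,255))
Q=104; ln([(Q-6,-140,149),(Q+6,-140,149),(Q+6,-100,149),(Q-6,-100,149)],(0,0,255))
cv2.imwrite("pics/w4o.png",im)
E
```

```text
538.5787791490199 64.16113731804323
pose [538.1  62.8 219. ] [-3.142e+00  1.000e-03  2.270e-01] F [-0.1  0.8 -1.5] op 0.373 t 5.45
turn [-0.    0.08 -0.18] shift [ 0.8 -1.2 -1. ]
```

View pics/w4o.png

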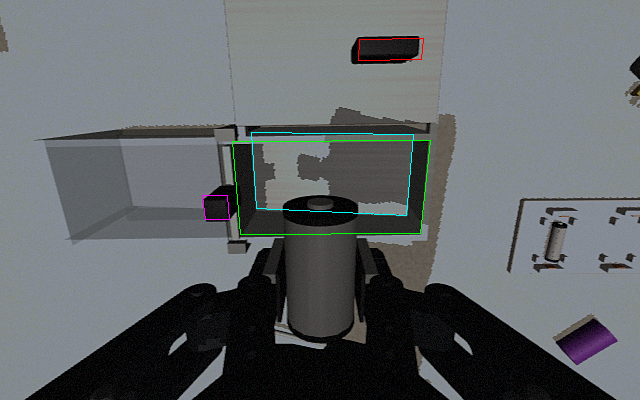

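The model overlay matches the picture: chamber rim (235–430, 142–235), post (216,207), fin (390,49). I'll lower into the chamber.

Emit:
play_rows(moves=[[[0, 0, 0], [1, -1, 45], 0], [[0, 0, 0], [1, -1, 90], 0], [[0, 0, 0], [1, -1, 125], 0], [[0, 0, 0], [1, -1, 150], 0], [[0, 0, 0], [1, -1, 165], 0], [[0, 0, 0], [1, -1, 169], 0], [[0, 0, 0], [1, -1, 169], 0]])

```text
clock: 6.15
eef_pos: [538.5, 63.1, 49.7]
tcp_rot: [-3.142, 0.002, 0.226]
contact_force: [0.2, 0.1, -0.7]
opening: 0.37
```

```bash
python3 - <<'E'
from wr import *
x,y=hw(0,-75); go(x,y,49,.23)
for n in("scene",):
    f=r.grab_frame(n); cv2.imwrite("pics/s5.png",cv2.resize(f["color"][200:400,210:510,::-1],None,fx=2.6,fy=2.6,interpolation=2))
E
```

```text
pose [538.5  63.1  49.7] [-3.142e+00  2.000e-03  2.260e-01] F [ 0.2  0.1 -0.7] op 0.37 t 6.15
turn [-0.    0.12 -0.24] shift [ 0.3 -1.   0.7]
```

View pics/s5.png

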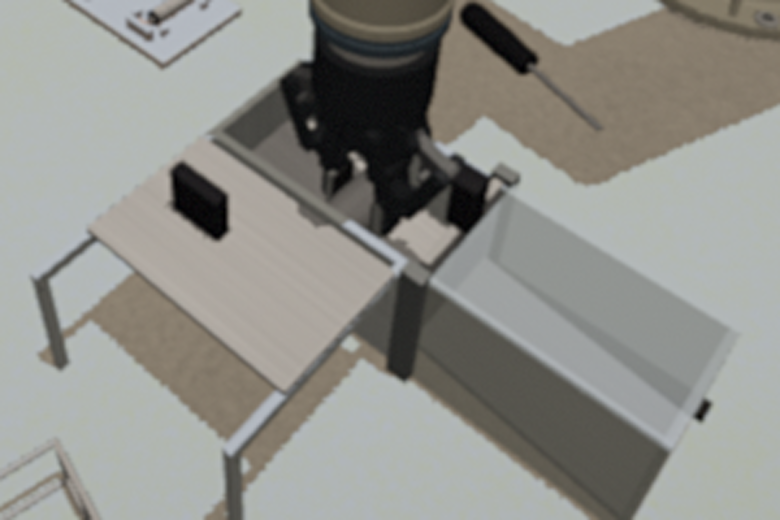

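The knuckles are close to the post, so I'll shift 10 mm away from the gate first and then open only part way.

Emit:
play_rows(moves=[[[0, 0, 0], [0, 6, -1], 0], [[0, 0, 0], [0, 12, -1], 0], [[0, 0, 0], [0, 12, 0.5], 0], [[0, 0, 0], [0, 12, 0.5], 0], [[0, 0, 0], [0, 12, 0.5], 0.5], [[0, 0, 0], [0, 12, 0.5], 0.6], [[0, 0, 0], [0, 12, 0.5], 0.7], [[0, 0, 0], [0, 12, 0.5], 0.7], [[0, 0, 0], [0, 12, 0.5], 0.7], [[0, 0, 0], [0, 12, 0.5], 0.7]])

```text
clock: 7.2
eef_pos: [541.8, 51.8, 49.9]
tcp_rot: [-3.142, 0.001, 0.226]
contact_force: [-0.6, 0.6, -0.0]
opening: 0.702
```

Emit:
play_rows(moves=[[[0, 0, 0], [0, 0, -15], 0.7], [[0, 0, 0], [0, 0, -40], 0.7], [[0, 0, 0], [0, 0, -80], 0.7], [[0, 0, 0], [0, 0, -125], 0.7], [[0, 0, 0], [0, 0, -165], 0.7], [[0, 0, 0], [0, 0, -180], 0.7], [[0, 0, 0], [0, 0, -180], 0.7]])

```text
clock: 7.9
eef_pos: [543.5, 51.9, 232.8]
tcp_rot: [3.141, -0.004, 0.226]
contact_force: [0.1, 0.3, -0.5]
opening: 0.701
```

```bash
python3 - <<'E'
from wr import *
s,f,bk=wrist("w6",50,["cell"])
f=r.grab_frame("top"); cv2.imwrite("pics/t6.png",cv2.resize(f["color"][60:220,90:300,::-1],None,fx=3.5,fy=3.5,interpolation=2))
E
```

```text
cell 0.92 [572.9, 334.3] 1040 c [ 412.  -310.5   50. ] len [np.float64(46.7), np.float64(50.3)] ang -2.215
cell 0.67 [258.5, 174.9] 1828 c [525.1 118.7  50. ] len [np.float64(33.8), np.float64(67.1)] ang -2.875
cell 0.59 [226.7, 196.9] 2778 c [499.6 156.5  50. ] len [np.float64(54.5), np.float64(102.8)] ang -2.891
```

View pics/w6.png

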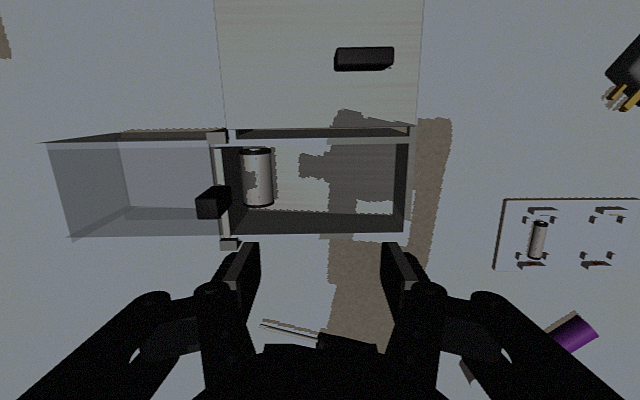

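View pics/t6.png

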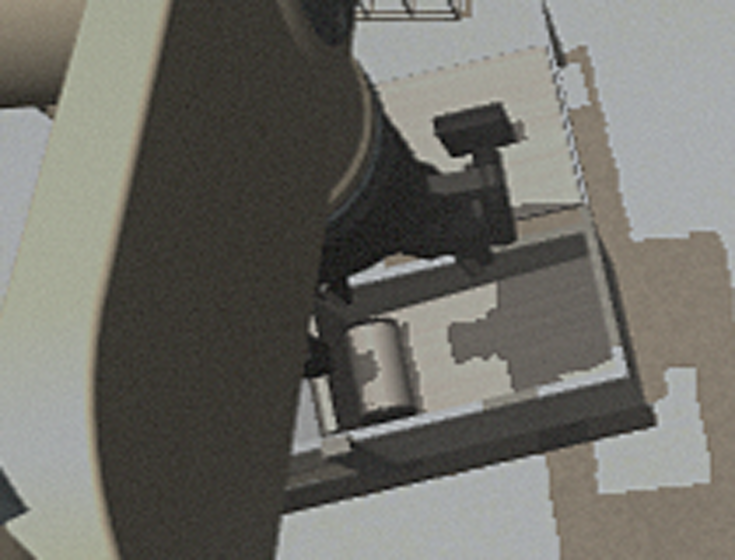

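The cell lies crosswise against the shut gate, at wrist pixel (258,177). Next I'll close the fingers, go beyond the fin, and push the door shut.

```bash
python3 - <<'E'
from wr import *
x,y=hw(142,-120); go(x,y,230,.23); go(x,y,124,.23)
E
```

```text
pose [541.1  51.7 228.7] [-3.141e+00  3.000e-03  2.260e-01] F [ 0.  -0.6  0.1] op 0.698 t 8.05
turn [-0.01  0.15 -0.22] shift [142.5  31.7  -1.7]
pose [541.1  51.7 228.7] [-3.141e+00  3.000e-03  2.260e-01] F [ 0.  -0.6  0.1] op 0.698 t 8.05
turn [-0.01  0.15 -0.22] shift [142.7  31.8 104.3]
```

Emit:
play_rows(moves=[[[0, 0, 0], [40, 9, 0], 0], [[0, 0, 0], [85, 19, 0], 0], [[0, 0, 0], [125, 28, 0], 0], [[0, 0, 0], [143, 32, 0], 0], [[0, 0, 0], [143, 32, 0], 0], [[0, 0, 0], [143, 32, 40], 0], [[0, 0, 0], [143, 32, 80], 0], [[0, 0, 0], [143, 32, 100], 0], [[0, 0, 0], [143, 32, 104], 0], [[0, 0, 0], [143, 32, 104], 0], [[0, 0, 0], [143, 32, 104], 0]])

```text
clock: 9.15
eef_pos: [687.8, 52.6, 125.6]
tcp_rot: [3.142, 0.001, 0.226]
contact_force: [-0.5, -0.3, 0.5]
opening: -0.004
```

```bash
python3 - <<'E'
from wr import *
s,f,bk=wrist("w7",50,[])
x,y=hw(17,-120); go(x,y,124,.23)
f=r.grab_frame("scene"); cv2.imwrite("pics/s7.png",cv2.resize(f["color"][200:400,210:510,::-1],None,fx=2.6,fy=2.6,interpolation=2))
E
```

```text
pose [688.1  52.6 126. ] [3.141 0.    0.226] F [ 0.2 -0.3  0.4] op 0.0 t 9.2
turn [ 0.01  0.02 -0.22] shift [-126.     0.2    2. ]
```

View pics/s7.png

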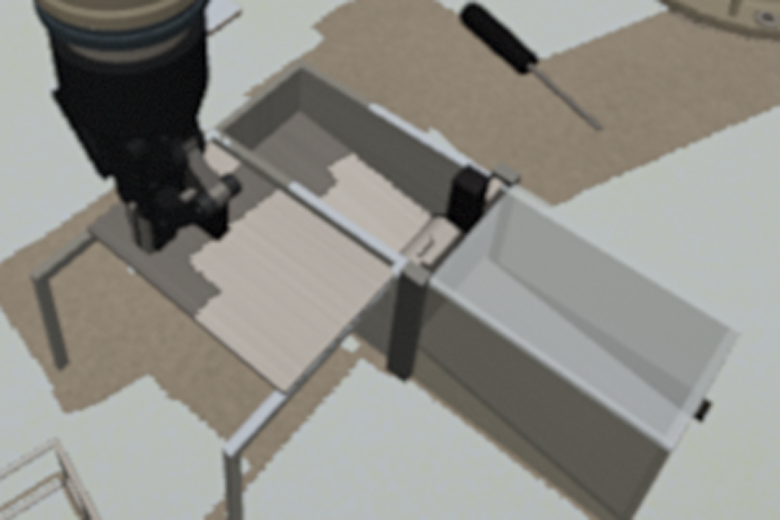

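The closed fingers are on the +x side of the fin. Pushing now.

Emit:
play_rows(moves=[[[0, 0, 0], [-10, 0, 0], 0], [[0, 0, 0], [-20, 0, 0], 0], [[0, 0, 0], [-30, 0, 0], 0], [[0, 0, 0], [-40, 0, 0], 0], [[0, 0, 0], [-50, 0, 0], 0], [[0, 0, 0], [-60, 0, 0], 0], [[0, 0, 0], [-70, 0, 0], 0], [[0, 0, 0], [-80, 0, 0], 0], [[0, 0, 0], [-90, 0, 0], 0], [[0, 0, 0], [-100, 0, 0], 0], [[0, 0, 0], [-108, 0, 0], 0], [[0, 0, 0], [-114, 0, 0], 0], [[0, 0, 0], [-116, 0, 0], 0], [[0, 0, 0], [-116, 0, 0], 0]])

```text
clock: 10.65
eef_pos: [574.6, 26.6, 126.0]
tcp_rot: [-3.141, 0.001, 0.226]
contact_force: [-0.1, -1.2, -0.4]
opening: -0.001
```

Emit:
play_rows(moves=[[[0, 0, 0], [-2, 0, 0], 0], [[0, 0, 0], [-4, 0, 0], 0], [[0, 0, 0], [-6, 0, 0], 0], [[0, 0, 0], [-8, 0, 0], 0], [[0, 0, 0], [-9, 0, 0], 0], [[0, 0, 0], [-9, 0, 0], 0]])

```text
clock: 11.25
eef_pos: [566.0, 24.6, 126.0]
tcp_rot: [-3.141, 0.001, 0.226]
contact_force: [2.4, 0.5, -0.8]
opening: -0.003
```

```bash
python3 - <<'E'
from wr import *
s,f,bk=wrist("w8",50,[])
x,y=hw(17,-120); go(x,y,124,.23)
f=r.grab_frame("scene"); cv2.imwrite("pics/s8.png",cv2.resize(f["color"][200:400,210:510,::-1],None,fx=2.6,fy=2.6,interpolation=2))
E
```

```text
pose [565.9  24.6 126. ] [-3.141e+00  1.000e-03  2.260e-01] F [ 2.5 -1.  -0. ] op 0.001 t 11.3
turn [-0.01  0.04 -0.23] shift [-0.6  0.2  2. ]
```

View pics/s8.png

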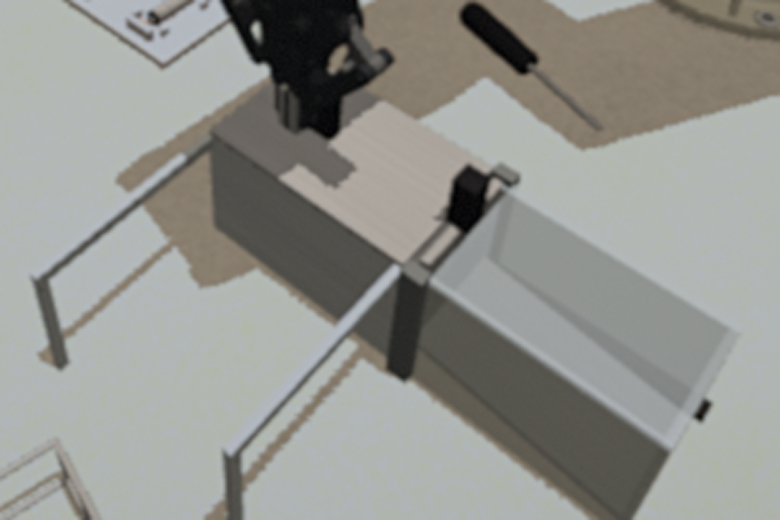

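View pics/w8.png

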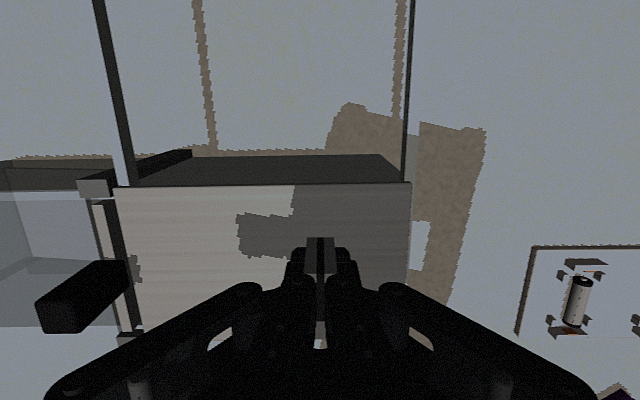

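The door looks shut. I'll press on gently to confirm it is at its stop.

Emit:
play_rows(moves=[[[0, 0, 0], [-1, 0, 0], 0], [[0, 0, 0], [-2, 0, 0], 0], [[0, 0, 0], [-3, 0, 0], 0], [[0, 0, 0], [-3, 0, 0], 0]])

```text
clock: 11.75
eef_pos: [565.9, 24.6, 126.2]
tcp_rot: [3.141, -0.005, 0.226]
contact_force: [13.2, 4.6, -10.4]
opening: -0.004
```

The TCP didn't move while the force rose to about 14 N, so the door is at its shut stop. I'll back off and rise.

Emit:
play_rows(moves=[[[0, 0, 0], [6, 0, 0], 0], [[0, 0, 0], [14, 0, 0], 0], [[0, 0, 0], [14, 0, -40], 0], [[0, 0, 0], [14, 0, -85], 0.7], [[0, 0, 0], [14, 0, -104], 0.7], [[0, 0, 0], [14, 0, -104], 0.7], [[0, 0, 0], [14, 0, -104], 0.7]])

```text
clock: 12.45
eef_pos: [578.7, 27.6, 230.0]
tcp_rot: [-3.142, -0.005, 0.226]
contact_force: [-0.4, 0.3, 0.6]
opening: 0.676
```

```bash
python3 - <<'E'
from wr import *
x,y=hw(0,0); go(x,y,230,.23); go(x,y,121,.23)
E
```

```text
pose [578.7  27.6 230. ] [-3.142 -0.005  0.226] F [-0.4  0.3  0.6] op 0.676 t 12.45
turn [ 0.   -0.26 -0.24] shift [ -31.2 -119.6   -0.2]
pose [578.7  27.6 230. ] [-3.142 -0.005  0.226] F [-0.4  0.3  0.6] op 0.676 t 12.45
turn [ 0.   -0.26 -0.24] shift [ -31.7 -119.6  108.8]
```

Emit:
play_rows(moves=[[[0, 0, 0], [-10, -40, 0], 0.7], [[0, 0, 0], [-21, -80, 0], 0.7], [[0, -0.2, -0.2], [-29, -110, 0], 0.7], [[0, -0.2, -0.2], [-31, -120, 0], 0.7], [[0, -0.2, -0.2], [-31, -120, 0], 0.7], [[0, -0.2, -0.2], [-31, -120, 0], 0.7]])

```text
clock: 13.05
eef_pos: [521.7, 137.0, 229.1]
tcp_rot: [3.141, 0.0, 0.23]
contact_force: [-0.4, -0.2, 0.3]
opening: 0.697
```

```bash
python3 - <<'E'
from wr import *
s,f,bk=wrist("w9",152,["inner_door","outer_door"])
x,y=hw(0,0); go(x,y,121,.23)
f=r.grab_frame("top"); cv2.imwrite("pics/t9.png",cv2.resize(f["color"][60:220,90:300,::-1],None,fx=3.5,fy=3.5,interpolation=2))
f=r.grab_frame("scene"); cv2.imwrite("pics/s9.png",cv2.resize(f["color"][200:400,210:510,::-1],None,fx=2.6,fy=2.6,interpolation=2))
E
```

```text
inner_door 0.94 [322.2, 200.4] 1147 c [532.6 140.5 152. ] len [np.float64(16.4), np.float64(70.3)] ang -2.902
outer_door 0.62 [417.8, 185.5] 19854 c [551.6  64.6 152. ] len [np.float64(134.7), np.float64(86.7)] ang -1.325
outer_door 0.28 [328.2, 161.5] 193 c [551.6 140.2 152. ] len [np.float64(3.8), np.float64(26.5)] ang -2.873
pose [522.  136.6 229.5] [ 3.141e+00 -1.000e-03  2.280e-01] F [ 0.3 -0.4 -0.4] op 0.699 t 13.2
turn [ 0.02 -0.03 -0.11] shift [ -0.5  -0.7 108.5]
```

View pics/w9.png

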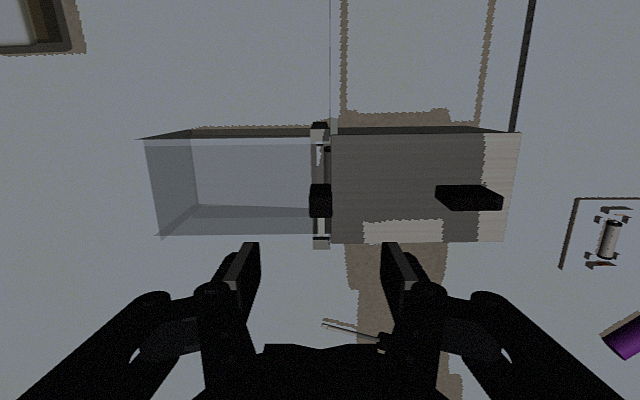

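View pics/s9.png

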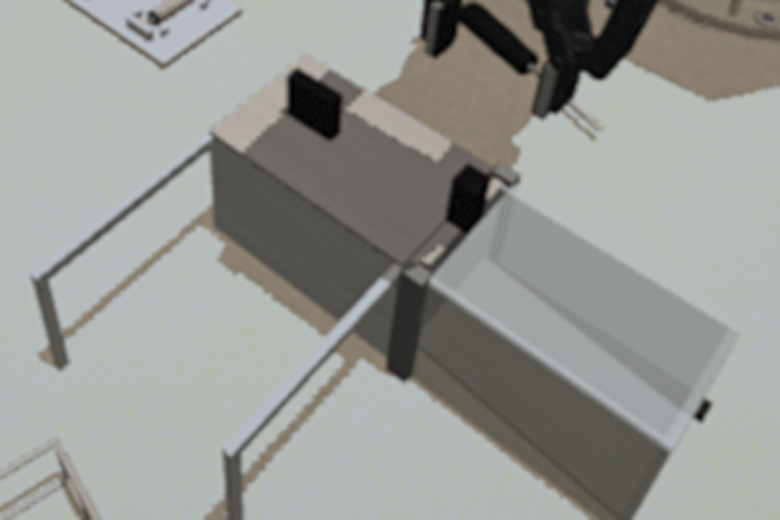

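The lid covers the chamber flush with its walls, and the post at (320,200) is centred between the jaws. I'll descend and grip it.

Emit:
play_rows(moves=[[[0, 0, 0], [0, 0, 45], 0.7], [[0, 0, 0], [0, 0, 80], 0.7], [[0, 0, 0], [0, 0, 100], 0.7], [[0, 0, 0], [0, 0, 107], 0.7], [[0, 0, 0], [0, 0, 107], 0.7], [[0, 0, 0], [0, 0, 107], 0], [[0, 0, 0], [0, 0, 107], 0], [[0, 0, 0], [0, 0, 107], 0], [[0, 0, 0], [0, 0, 107], 0], [[0, 0, 0], [0, 0, 107], 0], [[0, 0, 0], [0, 0, 107], 0], [[0, 0, 0], [0, 0, 107], 0]], newtons=50)

```text
clock: 14.5
eef_pos: [522.8, 137.0, 124.0]
tcp_rot: [3.141, -0.003, 0.229]
contact_force: [-1.6, 0.1, 6.4]
opening: 0.205
```

Emit:
play_rows(moves=[[[0, 0, 0], [0, 0, -6], 0], [[0, 0, 0], [0, 0, -14], 0], [[0, 0, 0], [0, 0, -22], 0], [[0, 0, 0], [0, 0, -30], 0], [[0, 0, 0], [0, 0, -38], 0], [[0, 0, 0], [0, 0, -46], 0], [[0, 0, 0], [0, 0, -52], 0], [[0, 0, 0], [0, 0, -57], 0], [[0, 0, 0], [0, 0, -58], 0], [[0, 0, 0], [0, 0, -58], 0]])

```text
clock: 15.5
eef_pos: [522.8, 137.1, 182.5]
tcp_rot: [3.141, -0.003, 0.229]
contact_force: [0.3, 0.1, 2.7]
opening: 0.203
```

Emit:
play_rows(moves=[[[0, 0, 0], [0, 0, -2], 0], [[0, 0, 0], [0, 0, -3], 0], [[0, 0, 0], [0, 0, -4], 0], [[0, 0, 0], [0, 0, -4], 0]])

```text
clock: 15.9
eef_pos: [522.7, 137.0, 184.3]
tcp_rot: [3.141, -0.002, 0.229]
contact_force: [10.3, 1.7, -25.6]
opening: 0.202
```

```bash
python3 - <<'E'
from wr import *
go(522,137,185,.23)
f=r.grab_frame("scene"); cv2.imwrite("pics/s10.png",cv2.resize(f["color"][200:400,210:510,::-1],None,fx=2.6,fy=2.6,interpolation=2))
E
```

```text
pose [522.7 137.  184.3] [ 3.141e+00 -2.000e-03  2.290e-01] F [ 10.3   1.7 -25.6] op 0.202 t 15.9
turn [ 0.02 -0.14 -0.08] shift [-0.6 -0.1 -0.7]
```

View pics/s10.png

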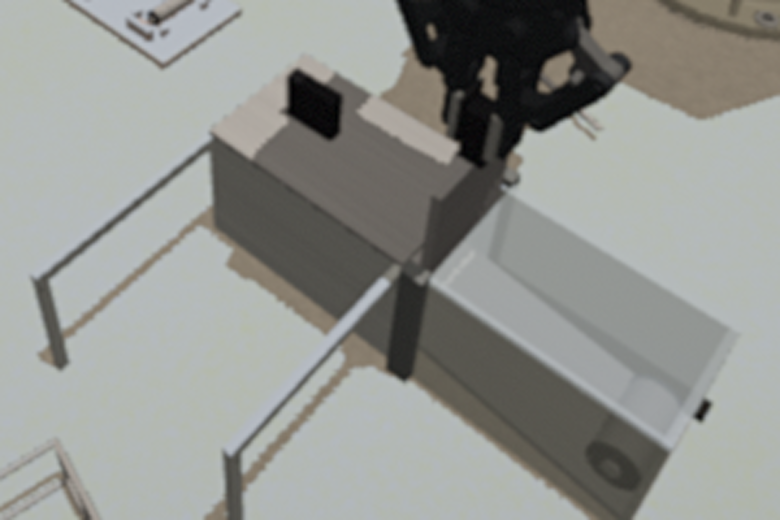

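The gate is at its upper stop: it travelled 60 mm and the force rose to about 26 N. The cell shows in the far end of the bay at (625,440). Releasing now.

Emit:
play_rows(moves=[[[0, 0, 0], [0, 0, 0], 0], [[0, 0, 0], [0, 0, 0], 0.3], [[0, 0, 0], [0, 0, 0], 0.7], [[0, 0, 0], [0, 0, 0], 0.7], [[0, 0, 0], [0, 0, 0], 0.7], [[0, 0, 0], [0, 0, 0], 0.7], [[0, 0, 0], [0, 0, -30], 0.7], [[0, 0, 0], [0, 0, -75], 0.7], [[0, 0, 0], [0, 0, -110], 0.7], [[0, 0, 0], [0, 0, -120], 0.7], [[0, 0, 0], [-40, 0, -120], 0.7], [[0, 0, 0], [-85, 0, -120], 0.7], [[0, 0, 0], [-120, 0, -120], 0.7], [[0, 0, 0], [-120, 0, -120], 0.7], [[0, 0, 0], [-120, 0, -120], 0.7]])

```text
clock: 17.45
eef_pos: [405.4, 109.8, 304.0]
tcp_rot: [3.141, -0.003, 0.229]
contact_force: [0.4, 0.5, -0.5]
opening: 0.698
```

```bash
python3 - <<'E'
from wr import *
go(522,137,185,.23)
f=r.grab_frame("scene"); cv2.imwrite("pics/s11.png",cv2.resize(f["color"][200:400,210:510,::-1],None,fx=2.6,fy=2.6,interpolation=2))
for Z in(0,50,55,60):
    x,y=hw(0,0); print(Z,((proj(f,[(x,y,152+Z)])-(210,200))*2.6).round())
for q in(0,3,6):
    print(q,((proj(f,[(*hw(q+6,-100),149),(*hw(q+6,-140),149)])-(210,200))*2.6).round())
E
```

```text
pose [405.4 109.8 304. ] [ 3.141e+00 -3.000e-03  2.290e-01] F [ 0.4  0.5 -0.5] op 0.698 t 17.45
turn [ 0.01 -0.19 -0.08] shift [ 1.193e+02 -1.000e-01  1.194e+02]
0 [[470. 176.]]
50 [[482. 117.]]
55 [[484. 111.]]
60 [[485. 105.]]
0 [[332. 101.]
 [285.  71.]]
3 [[329. 104.]
 [282.  74.]]
6 [[326. 106.]
 [279.  76.]]
```

View pics/s11.png

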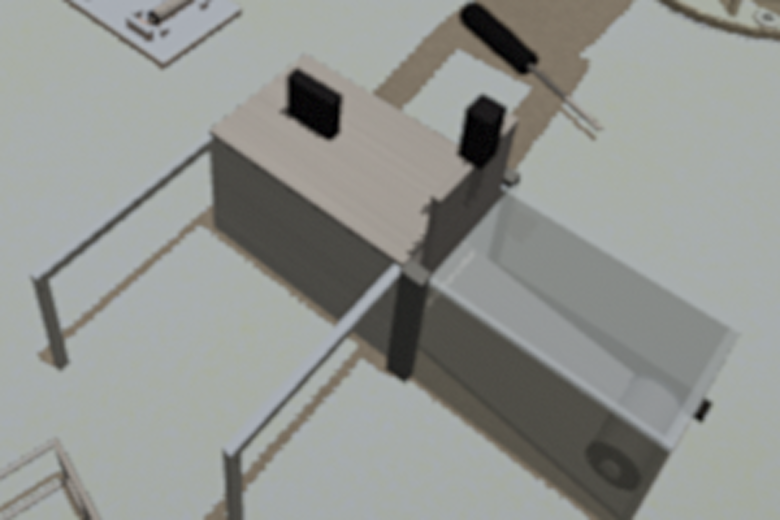

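The post top at (486,104) matches 60 mm raised (485,105 predicted). The fin matches the shut position, the cell is in the bay, and the gripper is clear. Handing in.

```bash
python3 -c "
from rig import r
print(r.sign_off())"
```

```text
the job is handed in; nothing more can be done
None
```

The job is done and handed in at about 17.5 s of the 56 s allowed. The steel cell is in the clear bay, with the outer door shut and the inner door raised.

I laid the cell crosswise in the chamber and let go. I then pushed the outer door to its stop, and only after that lifted the inner door fully by its post. The cell rolled to the far end of the bay.

**Last checks:**
- **Outer door:** the fingers stopped moving and the force rose to about 14 N, so the door was at its shut stop. The last picture shows the lid flush with the walls.
- **Inner door:** it travelled 60 mm to its upper stop, with a force of about 26 N there. After release the post top was within 2 px of where a 60 mm raise puts it.
- **Gripper:** it was clear of everything and read no contact force.

**What disagreed:** my first hatch fit was off by up to 10 px because I took the outer door to start 135 mm open. It was about 105 mm open; with that freed, the fit was good to about 1–2 px apart from one wall corner (about 5 px). None of the last checks failed.

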